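Build up a brush spindle and hold it tipped to drain

ROBOT

A 6-joint arm with a two-finger parallel gripper is mounted at the origin on the work surface. World frame = base frame: x ahead of the robot, y to its left, z up, the work surface at z = 0. Lengths are in m, angles in rad, forces in N, time in s.
With the tool pointing down it reaches from about 0.35 to 0.775 m from the base axis. Payload 5.5 kg.
Tool frame: the origin (TCP) lies midway between the tips of the shut fingers; the grasp point (between the pads) lies 19 mm behind it (manip.grip_depth is the distance from the TCP to the grasp point, in m); x points along the fingers, y is the direction in which the jaws open and shut, and the axes are right-handed (so a half turn about x gives the same grasp; the last joint's range is limited). The gripper opens to 85 mm and grips with 20 to 120 N. Pads are 22 mm wide; open, the fingers measure 114 mm over their backs; the gripper's body (76 mm by 85 mm) begins 54 mm behind the grasp point. The pads swing forward as they close: fully open they stand 13 mm farther back than shut.
Start: joints at [1.205, 0.313, 0.046, 1.304, 0, 1.431], TCP at [0.129, 0.56, 0.231] pointing down, gripper open.
Joint ranges: [-2.76, 2.76], [-0.86, 1.69], [-1.03, 1.26], [-2.2, 2.34], [-1.47, 1.5], [-3.14, 3.14]. Speed limits (rad/s): [2.57, 2.57, 3.14, 3.14, 3.14, 3.14].

INTERFACE

Orientations are given as a rotation vector (axis times angle).
In Python, from bench import manip gives the robot as it stands.
- The arm moves only by the shell command python3 -m handwheel 'ROWS' [FORCE]. ROWS is text: rows parted by semicolons, each of 5 numbers parted by spaces: the closure, from 0 (fully open) to 1 (shut), then the shift along the tool's x, y, z in m, then the turn about the tool's x in units of 5 degrees (1.0 is 5 degrees). A call has 1 to 12 rows; each row shifts and turns the pose as measured when the row begins, along the tool's axes as they then stand; what a row does not reach is not made up. A row lasts 1/12 s, in which the tool goes at most 41.7 mm and 7.16 degrees, less where a joint would pass 70% of its speed; a pose out of reach is approached as far as the arm can. A call with a gripper value outside its range is refused whole. The fingers move at their own pace and stop on an object; FORCE is the grip in N (left out, the last holds). Time passes only in rows, so rows that do not move let the fingers close. It gives the time, the measured TCP pose, the force and the opening at its end, in the units of the state.
- manip.state(): the state, without advancing time (a new reading comes with each control period).
- manip.camera(name): name is "scene" or "top"; returns a dict with "color" (384x512x3 uint8, blue, green, red), "depth" (384x512 float32, m along the optical axis (not along the pixel's ray), 0 where there is no reading), "fovy" (degrees; the focal length in pixels is half the picture's height over the tangent of half this angle, whatever the lens; pixels are square), "cx", "cy" (the principal point, pixels), "origin" and "attitude" of the camera in the world. Camera axes: x right, y down, z forward; pixel columns grow to the right and rows downward; lengths in m; the calibration is good to about 2 mm. A picture is of the moment at which its call begins.
- manip.close_job(): hands the job in, once; it reports no verdict.
The state is a dict: "time_s": time; "qpos": joint angles; "qd": joint speeds; "effort": joint torques, N m; "tool_pos": TCP position; "tcp_rot": TCP orientation; "ft_force": force on the tool from outside, world axes, zero at the start; "moment": the same for the moment, N m; "grip_width": opening from 0.0 (shut) to 1.0 (fully open).
Only numpy, scipy, OpenCV 4.12 (cv2) and the standard library are available. Lean on these libraries where they do the work, as an engineer would, in place of code of your own. Each camera call takes 0.05 s, during which the arm holds its last target. There are 200 camera calls.

TASK

Build up the scrubber's brush spindle that stands in the grey block: thread the green brush ring onto its shaft, bristles towards the white brush, then the orange collar on top of it, each fully home. Then take the loaded spindle by the bare end of its shaft, draw it straight up out of the block, carry it over the middle of the steel drip pan and tip it to about 45 degrees with the drive end low. Finish while still holding it there, raised well clear of the pan (a hand's breadth), so that it drains; leave everything else on the bench where it lies.

Things in the scene. Friction and masses are not known exactly. Their poses are not given: they have to be found in the camera images.
- core_mid (a point): Brush spindle (loose, about 0.24 kg, 134 mm long), upright in the grey block at the start. This point is on its axis half-way up, 67 mm above its foot; z points from drive end (foot) to bare shaft end. A bare steel shaft, 20 mm diameter, runs from 3 mm below this point to 61 mm above it, then a blunt cone (12 mm tip) up to 67 mm. Once both rings are on, its top 28 mm stays bare to grip.
- core: The same spindle; origin at the centre of its foot, z along the axis to the bare shaft end. Heights from the foot: 0 to 32 mm dark drive end, 18 mm diameter, down in the socket; 32 to 38 steel flange, 46 mm diameter, resting on the block; 38 to 64 fixed white brush (blue hub 40 mm diameter, bristles 76 mm diameter over 38 to 50); 64 to 134 bare shaft with its cone.
- green_seat (a point): Point on the spindle's axis, 10 mm above core_mid, where the centre of the green brush ring lies when it is fully home (its underside on the white brush's hub).
- collar_seat (a point): Point on the spindle's axis, 31 mm above core_mid, where the centre of the orange collar lies when it is fully home (its underside on the green ring's hub).
- green_mid (a point): Centre, half-way up, of the green brush ring (loose, 0.06 kg, lies flat on the bench, bristle side down): blue hub, 40 mm outer diameter, 26 mm high, through bore 23 mm, with stiff green bristles, 76 mm diameter, round its lowest 12 mm. z is its axis, from the bristle side to the bare hub side. The hub's upper 14 mm is bare: grip it there, from above.
- collar_mid (a point): Centre of the orange retaining collar (loose, 0.04 kg, half-way up its height; lies flat on the bench): plain plastic ring, 42 mm outer diameter, 16 mm high, through bore 23 mm; z is its axis, and either side may go down.
- socket (a point): Centre of the socket's mouth in the top of the grey stand block (fixed, 110 x 110 x 40 mm, its top 40 mm above the bench). The socket is 20 mm in diameter and 36 mm deep; the spindle stands in it by its 32 mm drive end, loosely, and lifts straight out.
- stand: The grey stand block itself, origin at the centre of its underside.
- pan: Shallow steel drip pan (fixed): 325 mm along its x, 176 mm along its y, rim 40 mm above the bench, empty; origin at the centre of its underside.
- spare_ring: Bystander: spare brush ring with white bristles, 76 mm diameter, 26 mm high, lying flat; origin at the centre of its underside. Not used.
- potato1: Bystander: sweet potato about 170 mm long (along its x) and 56 mm thick; origin at its underside.
- potato2: Bystander: sweet potato about 180 mm long (along its x) and 64 mm thick; origin at its underside.
- potato3: Bystander: sweet potato about 210 mm long (along its x) and 60 mm thick; origin at its underside.
- green_brush: Bystander: green hand brush, 140 x 58 x 58 mm, long along its x; origin at its underside.
- white_brush: Bystander: white hand brush with a loop handle, 175 x 56 x 45 mm, long along its x; origin at its underside.
- bowl: Bystander: steel bowl, 150 mm diameter, 55 mm high; origin at its underside.

How it is judged:
On the way, in this order (a step that is already met when the one before it is completed fails the run):
1. the green brush ring is fully home, bristle side down, on the spindle, which still stands in its block (distance between green_mid and green_seat below 0.0045 m and angle between green_mid's own z axis and vertical below 0.2 rad and z of core_mid in the frame of socket below 0.04 m), for 0.2 s.
2. the orange collar is fully home on top of it, the spindle still in its block (distance between collar_mid and collar_seat below 0.0045 m and distance between green_mid and green_seat below 0.0045 m and z of core_mid in the frame of socket below 0.04 m), for 0.2 s.
3. the loaded spindle is drawn straight up, clear of the block and still upright (z of core_mid in the frame of socket above 0.069 m and angle between core_mid's own z axis and vertical below 0.3 rad and horizontal distance between core_mid and socket below 0.04 m), for 0.05 s.
At the end, for the whole second after the job is handed in: Spindle held still by the fingers, off pan and block, tipped 32 to 60 degrees, drive end low; its mid-point 130 mm or more above the bench and over the pan (120 mm lengthwise, 65 mm across from its centre); green ring and orange collar each within 4.5 mm of its seat (angle between core_mid's own z axis and vertical between 0.55 and 1.05 rad and height (world z) of core_mid above 0.13 m and x of core_mid in the frame of pan between -0.12 and 0.12 m and y of core_mid in the frame of pan between -0.065 and 0.065 m and distance between green_mid and green_seat below 0.0045 m and distance between collar_mid and collar_seat below 0.0045 m and contact force between the fingers and core above 2 N and contact force between core and pan below 0.05 N and contact force between core and stand below 0.05 N and linear speed of core below 0.03 m/s); the arm keeps its last pose, push and grip.
It fails at once if a bystander is moved by more than 30 mm (distance of any of spare_ring, potato1, potato2, potato3, green_brush, white_brush, bowl from where it was at the start of the episode above 0.03 m).
It also fails if it takes over 59 s, if anything falls off the work surface, if the arm or the gripper's body presses on something with over 40 N, if the wrist force passes 120 N, or if a joint passes its speed limit or range.

## Working session

There is one attempt and no reset: what is moved stays moved. The work goes in short steps, Python scripts to look and compute and a shell command to move; the robot and the scene stay as the last step left them, time stands still between calls to the robot, and variables do not carry over. Pictures are saved under pics/ and viewed, on a budget of 10 in all, crops included, one or two more only if the job needs it, and the job is handed in when it is done.

```bash
mkdir -p pics; cat > h.py <<'E'
import numpy as np, cv2
from scipy.spatial.transform import Rotation as R
from bench import manip
def cam(n):
    c=manip.camera(n); return c
def pts(c):
    h,w=c["depth"].shape; f=h/2/np.tan(np.radians(c["fovy"])/2)
    v,u=np.mgrid[:h,:w]; d=c["depth"]
    p=np.stack([(u-c["cx"])/f*d,(v-c["cy"])/f*d,d],-1)
    a=np.array(c["attitude"],float)
    M=R.from_rotvec(a).as_matrix() if a.size==3 else a.reshape(3,3)
    return p@M.T+np.array(c["origin"])
E
python3 - <<'E'
from h import *
print(manip.state(), manip.grip_depth)
for n in("scene","top"):
    c=cam(n); print(n,c["fovy"],c["cx"],c["cy"],c["origin"],c["attitude"])
    np.save(n+"_p.npy",pts(c)); cv2.imwrite(f"pics/{n}0.png",cv2.resize(c["color"],(800,600)))
E
```

```text
{'time_s': 0.0, 'qpos': array([1.20541808e+00, 3.14008547e-01, 4.49897232e-02, 1.30365775e+00,
       2.50211044e-05, 1.43115241e+00]), 'qd': array([-0.00131419,  0.00051677, -0.00075957,  0.00024107,  0.0008905 ,
        0.00048595]), 'effort': array([ 1.29867320e-03, -4.80627608e+01,  2.98533136e+01,  1.94383529e-02,
       -3.15088591e-04,  2.32055612e-06]), 'tool_pos': array([0.12853312, 0.55990634, 0.23040868]), 'tcp_rot': array([ 0.17580774,  1.56401496, -0.1786629 ]), 'ft_force': array([-0.28121427,  0.00817845, -0.50958787]), 'moment': array([ 0.07683423,  0.01202235, -0.01695853]), 'grip_width': 0.9981828395439217} 0.0187
scene 56.36501226352592 253.68006915908765 192.04347379762882 [1.03233215 0.74923836 0.68063003] [-0.735609   -2.41730737  1.34569787]
top 50.87691163191802 257.5283854393671 192.20875283642826 [ 0.32898493 -0.05127115  1.05592546] [-2.09804119  2.14905375 -0.16639449]
```

View pics/scene0.png

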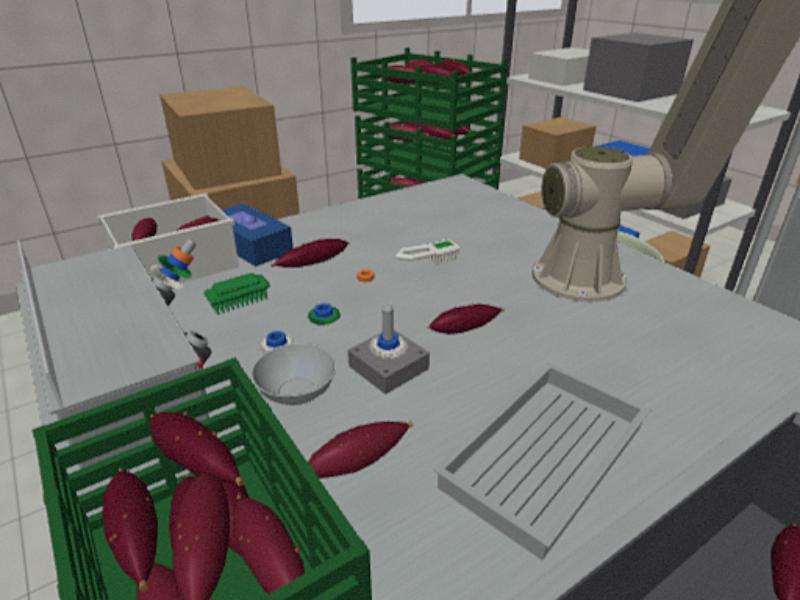

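View pics/top0.png

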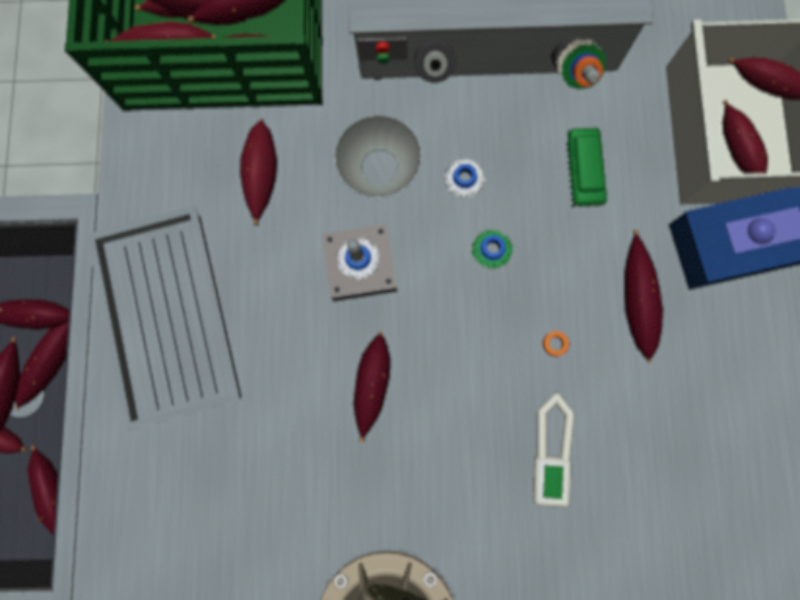

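The scene view shows, in 800x600 pixels, the spindle at (388,330), green ring (323,313) and orange collar (366,274). In the top view the spindle is at (356,250), green ring (492,247), collar (556,344), pan centre about (170,315) and spare ring (465,177). Next I'll turn these into positions.

```bash
python3 - <<'E'
from h import *
for n in("top","scene"):
    P=np.load(n+"_p.npy"); im=cv2.resize(cv2.imread(f"pics/{n}0.png"),(512,384)); H=cv2.cvtColor(im,cv2.COLOR_BGR2HSV)
    L={"top":dict(spin=(356,250),green=(492,247),collar=(556,344),pan=(170,315)),"scene":dict(spin=(388,345),green=(323,313),collar=(366,274),pan=(540,460))}[n]
    for k,(u,v) in L.items():
        u=int(u*.64);v=int(v*.64); s=np.s_[max(v-22,0):v+23,max(u-22,0):u+23]
        if k=="pan": s=np.s_[v-70:v+70,max(u-62,0):u+62]
        p=P[s].reshape(-1,3);h=H[s].reshape(-1,3);z=p[:,2]
        hue,sat=h[:,0],h[:,1]
        def rep(t,m):
            q=p[m]
            if len(q)>4:
                c,r=cv2.minEnclosingCircle(q[:,:2].astype(np.float32)); print(n,k,t,len(q),q.mean(0).round(4),"circ",np.round(c,4),round(r,4),"zpct",np.percentile(q[:,2],[5,50,95]).round(4))
        if k=="spin": rep("blue",(hue>100)&(hue<130)&(sat>120)); rep("high z>.1",(z>.095)); rep("ztop",(z>.13)); rep("block",(z>.033)&(z<.05))
        if k=="green": rep("green",(hue>45)&(hue<85)&(sat>100)); rep("blue",(hue>100)&(hue<130)&(sat>120)); rep("z>.018",z>.02)
        if k=="collar": rep("or",(hue<25)&(sat>120)); rep("z",z>.01)
        if k=="pan":
            m=(z>.03)&(z<.06);rep("rim",m); b=cv2.minAreaRect(p[m][:,:2].astype(np.float32)); print(b)
    if n=="top":
        for (u,v) in [(170,315),(195,215),(100,242),(132,418),(240,397),(470,177),(260,170),(375,385),(555,450),(640,300),(380,160),(387,560)]: print((u,v),P[int(v*.64),int(u*.64)].round(3))
E
```

```text
top spin blue 103 [0.5634 0.0302 0.1   ] circ [ 0.4566 -0.0019] 0.1369 zpct [0.0645 0.0712 0.1003]
top spin high z>.1 101 [0.5462 0.0246 0.231 ] circ [ 0.4575 -0.0072] 0.1359 zpct [0.102  0.1372 1.0559]
top spin ztop 70 [0.5361 0.0213 0.2831] circ [ 0.4575 -0.0072] 0.1359 zpct [0.1337 0.1404 1.0559]
top spin block 979 [0.5842 0.0354 0.0399] circ [0.5839 0.0345] 0.0713 zpct [0.0368 0.0398 0.0431]
top green green 217 [ 0.5951 -0.1887  0.0101] circ [ 0.5989 -0.1904] 0.0331 zpct [0.006  0.0102 0.014 ]
top green blue 132 [ 0.5946 -0.1884  0.0325] circ [ 0.4715 -0.1244] 0.1603 zpct [0.0194 0.0251 0.0286]
top green z>.018 136 [ 0.585  -0.1838  0.0708] circ [ 0.4715 -0.1244] 0.1603 zpct [0.0216 0.0254 0.0307]
top collar or 136 [ 0.4331 -0.2871  0.0154] circ [ 0.4329 -0.2869] 0.0203 zpct [0.0123 0.0154 0.0187]
top collar z 160 [ 0.4255 -0.2707  0.0868] circ [ 0.3841 -0.1792] 0.1394 zpct [0.0118 0.0155 1.0559]
top pan rim 1995 [0.5014 0.3538 0.0408] circ [0.5101 0.3214] 0.21 zpct [0.0357 0.0411 0.0443]
((0.5067303776741028, 0.30663207173347473), (0.33840909600257874, 0.30183449387550354), 13.9
[... 822 characters left out ...]
4 [ 0.6048 -0.1785  0.0106] circ [ 0.597  -0.1928] 0.0387 zpct [0.0044 0.0114 0.014 ]
scene green blue 93 [ 0.6024 -0.1882  0.0227] circ [ 0.6007 -0.1889] 0.0221 zpct [0.0152 0.0244 0.0276]
scene green z>.018 130 [ 0.6708 -0.0752  0.0767] circ [0.8127 0.2698] 0.5274 zpct [0.0213 0.0277 0.6806]
scene collar or 67 [ 0.438  -0.2849  0.0132] circ [ 0.4243 -0.2897] 0.0332 zpct [0.0052 0.0144 0.0181]
scene collar z 193 [ 0.4633 -0.2874  0.061 ] circ [0.7161 0.1587] 0.67 zpct [0.0127 0.0358 0.143 ]
scene pan rim 1874 [0.5185 0.3703 0.0408] circ [0.4936 0.359 ] 0.1917 zpct [0.0319 0.0418 0.0438]
((0.4946029484272003, 0.3588312566280365), (0.3403133749961853, 0.18960243463516235), 14.072858810424805)
```

```bash
cat >> h.py <<'E'
def tool():
    s=manip.state(); M=R.from_rotvec(s["tcp_rot"]).as_matrix(); return s,np.array(s["tool_pos"]),M
def go(target,yawdeg=None):
    """shift in tool axes to target; yaw = world heading of tool y (mod 180)"""
    s,p,M=tool(); d=M.T@(np.array(target)-p); y=np.degrees(np.arctan2(M[1,1],M[0,1]))
    print("pos",p.round(4),"yaw_y",y.round(2),"x",M[:,0].round(3),"q6",s["qpos"][5].round(2),"F",np.round(s["ft_force"],1),"w",round(s["grip_width"],3),"t",round(s["time_s"],2))
    print("shift tool",d.round(4), "dist/41.7mm",(np.linalg.norm(d)/.0417).round(1))
    if yawdeg is not None:
        e=(yawdeg-y+90)%180-90; print("turn world deg",e.round(2),"-> units about tool x",(e/5*np.sign(M[2,0])).round(3))
E
cat > meas.py <<'E'
from h import *
from scipy.optimize import least_squares
def circ(q,r):
    return least_squares(lambda c:np.hypot(q[:,0]-c[0],q[:,1]-c[1])-r,q.mean(0),loss="soft_l1",f_scale=.002).x
def ring(c,hl,hh,sat,guess,r,zt):
    P=pts(c);H=cv2.cvtColor(c["color"],cv2.COLOR_BGR2HSV)
    m=(H[...,0]>=hl)&(H[...,0]<=hh)&(H[...,1]>sat)&(np.hypot(P[...,0]-guess[0],P[...,1]-guess[1])<.06)
    m=cv2.morphologyEx(m.astype(np.uint8),cv2.MORPH_CLOSE,np.ones((7,7)))
    # rays onto plane zt
    o=np.array(c["origin"]); cs,_=cv2.findContours(m,cv2.RETR_EXTERNAL,cv2.CHAIN_APPROX_NONE); k=max(cs,key=cv2.contourArea)[:,0]
    f=192/np.tan(np.radians(c["fovy"])/2); a=np.array(c["attitude"],float); M=R.from_rotvec(a).as_matrix()
    d=np.c_[(k[:,0]-c["cx"])/f,(k[:,1]-c["cy"])/f,np.ones(len(k))]@M.T
    q=(o+d*((zt-o[2])/d[:,2])[:,None])[:,:2]
    cc,rr=cv2.minEnclosingCircle(q.astype(np.float32))
    return q.mean(0).round(4),np.round(cc,4),round(rr,4)
E
python3 - <<'E'
from meas import *
c=cam("top");P=pts(c);z=P[...,2]
print("green bristle@.006",ring(c,45,85,100,(.598,-.189),.038,.006))
print("blue@.026",ring(c,100,130,120,(.598,-.189),.02,.026))
print("orange@.016",ring(c,0,25,120,(.433,-.287),.021,.016))
for n in("top","scene"):
    c=cam(n);P=pts(c);z=P[...,2]
    m=(z>.034)&(z<.046)&(abs(P[...,0]-.584)<.08)&(abs(P[...,1]-.035)<.08); print("block",cv2.minAreaRect(P[m][:,:2].astype(np.float32)))
    near=np.hypot(P[...,0]-.584,P[...,1]-.035)<.04
    for a,b in((.1,.12),(.12,.134),(.134,.15)):
        q=P[near&(z>a)&(z<b)]; print(n,a,len(q),q.mean(0).round(4))
    m=(z>.03)&(z<.06)&(abs(P[...,0]-.495)<.23)&(abs(P[...,1]-.36)<.14); print("pan",cv2.minAreaRect(P[m][:,:2].astype(np.float32)))
    for t in(5,14,25):pass
go([.598,-.189,.15],14)
E
```

```text
green bristle@.006 (array([ 0.5986, -0.1912]), array([ 0.5982, -0.1908]), 0.0331)
blue@.026 (array([ 0.5964, -0.1896]), array([ 0.5963, -0.1898]), 0.0205)
orange@.016 (array([ 0.4326, -0.2864]), array([ 0.4327, -0.2866]), 0.0202)
block ((0.5764555335044861, 0.035066504031419754), (0.11196940392255783, 0.10987459868192673), 7.502974987030029)
top 0.1 18 [0.5688 0.032  0.1085]
top 0.12 14 [0.5688 0.0322 0.1265]
top 0.134 56 [0.5752 0.0348 0.1393]
pan ((0.5160948038101196, 0.3167020082473755), (0.3611123561859131, 0.28715524077415466), 14.20116901397705)
block ((0.5787178874015808, 0.03514755144715309), (0.11443779617547989, 0.1120557188987732), 6.92800760269165)
scene 0.1 44 [0.5821 0.0406 0.1097]
scene 0.12 28 [0.5816 0.0409 0.1272]
scene 0.134 32 [0.5807 0.0378 0.1395]
pan ((0.5166664123535156, 0.3150050938129425), (0.36277544498443604, 0.28464341163635254), 14.266938209533691)
pos [0.1287 0.5602 0.2309] yaw_y 77.06 x [-0.    -0.001 -1.   ] q6 1.43 F [ 0.6 -0.1 -0.4] w 1.003 t 0.25
shift tool [ 0.0813 -0.625   0.6252] dist/41.7mm 21.3
turn world deg -63.06 -> units about tool x 12.613
```

```bash
python3 -m handwheel '0 0 0 0 1.1;0 0 0 0 1.1;0 0 0 0 1.1;0 0 0 0 1.1;0 0 0 0 1.1;0 0 0 0 1.1;0 0 0 0 1.1;0 0 0 0 1.1;0 0 0 0 1.1;0 0 0 0 1.1;0 0 0 0 1.1;0 0 0 0 0.5'
python3 - <<'E'
from h import *
go([.597,-.19,.2],14)
E
```

```text
time_s: 1.25
tool_pos: [0.1282, 0.5589, 0.2286]
tcp_rot: [1.063, 1.292, -1.071]
ft_force: [0.1, 1.0, 0.2]
grip_width: 1.002
pos [0.1282 0.5589 0.2286] yaw_y 10.94 x [-0.002 -0.005 -1.   ] q6 2.59 F [0.1 1.  0.2] w 1.002 t 1.25
shift tool [0.0316 0.3182 0.8241] dist/41.7mm 21.2
turn world deg 3.06 -> units about tool x -0.612
```

```bash
python3 -m handwheel '0 0.001 0.014 0.037 -0.2;0 0.001 0.014 0.037 -0.2;0 0.001 0.014 0.037 -0.2;0 0.001 0.014 0.037 0;0 0.001 0.014 0.037 0;0 0.001 0.014 0.037 0;0 0.001 0.014 0.037 0;0 0.001 0.014 0.037 0;0 0.001 0.014 0.037 0;0 0.001 0.014 0.037 0;0 0.001 0.014 0.037 0;0 0.001 0.014 0.037 0'
python3 -m handwheel '0 0.001 0.014 0.037 0;0 0.001 0.014 0.037 0;0 0.001 0.014 0.037 0;0 0.001 0.014 0.037 0;0 0.001 0.014 0.037 0;0 0.001 0.014 0.037 0;0 0.001 0.014 0.037 0;0 0.001 0.014 0.037 0;0 0 0 0 0'
python3 - <<'E'
from h import *
go([.597,-.19,.1],14)
E
```

```text
time_s: 2.25
tool_pos: [0.4018, 0.1573, 0.2153]
tcp_rot: [1.014, 1.319, -1.016]
ft_force: [1.2, 0.9, 0.7]
grip_width: 1.001
time_s: 3.0
tool_pos: [0.5953, -0.1225, 0.2066]
tcp_rot: [1.022, 1.311, -1.02]
ft_force: [0.5, 0.6, -0.3]
grip_width: 0.997
pos [ 0.5953 -0.1225  0.2066] yaw_y 14.42 x [ 0.005 -0.003 -1.   ] q6 0.98 F [ 0.5  0.6 -0.3] w 0.997 t 3.0
shift tool [ 0.1068 -0.0157  0.0654] dist/41.7mm 3.0
turn world deg -0.42 -> units about tool x 0.084
```

```bash
python3 -m handwheel '0 0.01 -0.008 0.033 0.08;0 0.02 -0.008 0.033 0;0 0.035 0 0 0;0 0.035 0 0 0;0 0 0 0 0'
python3 - <<'E'
from h import *
go([.597,-.19,.008],14)
for n,b in (("scene",(150,130,110,90)),("top",(255,100,120,110))):
    c=cam(n); x,y,w,h=b; cv2.imwrite(f"pics/{n}1.png",cv2.resize(c["color"][y:y+h,x:x+w],None,fx=5,fy=5,interpolation=2))
a=cv2.imread("pics/scene1.png");b=cv2.imread("pics/top1.png")
w=550;a=cv2.resize(a,(400,327));b=cv2.resize(b,(400,367));o=np.zeros((367,800,3),np.uint8);o[:327,:400]=a;o[:,400:]=b;cv2.imwrite("pics/v1.png",o)
E
```

```text
time_s: 3.42
tool_pos: [0.6, -0.1978, 0.1041]
tcp_rot: [1.031, 1.301, -1.027]
ft_force: [-2.1, 0.4, -0.7]
grip_width: 1.003
pos [ 0.6    -0.1978  0.1041] yaw_y 13.74 x [ 0.011 -0.005 -1.   ] q6 0.89 F [-2.1  0.4 -0.7] w 1.003 t 3.42
shift tool [ 0.096 -0.002 -0.009] dist/41.7mm 2.3
turn world deg 0.26 -> units about tool x -0.052
```

View pics/v1.png

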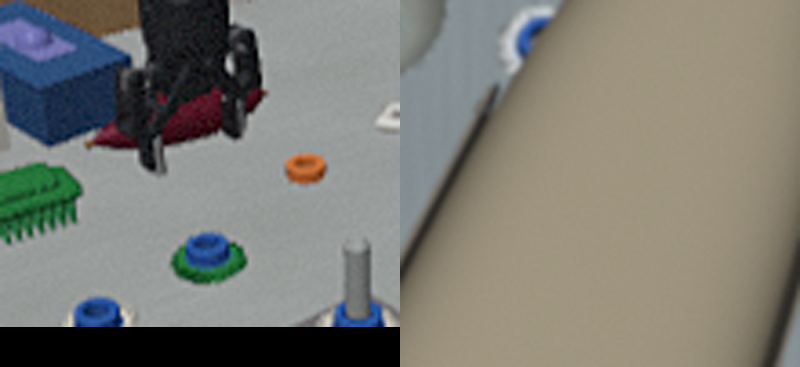

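The view shows the open gripper above and behind the green ring, which sits at about (208,258) in the left crop; the arm hides the top view. I'll go down and grip.

```bash
python3 -m handwheel '0 0.03 -0.002 -0.009 0;0 0.03 0 0 0;0 0.02 0 0 0;0 0 0 0 0'
python3 - <<'E'
from h import *
go([.597,-.19,.010],14)
E
```

```text
time_s: 3.85
tool_pos: [0.6086, -0.1912, 0.0414]
tcp_rot: [1.029, 1.277, -1.014]
ft_force: [-0.1, 1.0, -0.3]
grip_width: 1.001
pos [ 0.6086 -0.1912  0.0414] yaw_y 14.02 x [ 0.035 -0.015 -0.999] q6 0.9 F [-0.1  1.  -0.3] w 1.001 t 3.85
shift tool [ 0.031  -0.0119 -0.0047] dist/41.7mm 0.8
turn world deg -0.02 -> units about tool x 0.005
```

```bash
cat > g.py <<'E'
import sys
from h import *
a=[float(v) for v in sys.argv[1:]]
go(a[:3],a[3] if len(a)>3 else None); print("q",manip.state()["qpos"].round(3))
E
python3 -m handwheel '0 0 0 0 0;0 0 0 0 0;0 0 0 0 0'; python3 g.py .597 -.19 .010
python3 -m handwheel '0 0.005 -0.006 -0.003 0;0 0.005 -0.006 -0.003 0;0 0.005 0 0 0'; python3 g.py .597 -.19 .010
```

```text
time_s: 4.1
tool_pos: [0.6126, -0.1911, 0.049]
tcp_rot: [1.028, 1.27, -1.009]
ft_force: [-0.4, -0.2, 0.5]
grip_width: 1.001
pos [ 0.6126 -0.1911  0.049 ] yaw_y 14.18 x [ 0.043 -0.019 -0.999] q6 0.9 F [-0.4 -0.2  0.5] w 1.001 t 4.1
shift tool [ 0.0383 -0.0163 -0.006 ] dist/41.7mm 1.0
q [-0.428  0.509 -0.122  0.893  0.001  0.896]
time_s: 4.35
tool_pos: [0.6035, -0.1897, 0.0391]
tcp_rot: [1.028, 1.259, -1.005]
ft_force: [-0.0, 0.0, -0.5]
grip_width: 1.002
pos [ 0.6035 -0.1897  0.0391] yaw_y 14.24 x [ 0.052 -0.023 -0.998] q6 0.89 F [-0.   0.  -0.5] w 1.002 t 4.35
shift tool [ 0.0287 -0.0076 -0.0024] dist/41.7mm 0.7
q [-0.432  0.495 -0.173  0.845  0.001  0.891]
```

```bash
python3 -m handwheel '0 0 0 0 0;0 0 0 0 0' | sed -n 1,3p;python3 -m handwheel '0 0 0 0 0;0 0 0 0 0'| sed -n 1,3p;  python3 -m handwheel '0 0 0 0 0;0 0 0 0 0' | sed -n 1,3p; python3 g.py .597 -.19 .010
```

```text
time_s: 4.52
tool_pos: [0.6022, -0.1895, 0.0384]
tcp_rot: [1.028, 1.26, -1.005]
time_s: 4.68
tool_pos: [0.6018, -0.1895, 0.0381]
tcp_rot: [1.028, 1.261, -1.006]
time_s: 4.85
tool_pos: [0.6019, -0.1896, 0.0379]
tcp_rot: [1.028, 1.261, -1.006]
pos [ 0.6019 -0.1896  0.0379] yaw_y 14.18 x [ 0.05  -0.022 -0.998] q6 0.89 F [ 0.2 -0.4  0. ] w 1.0 t 4.85
shift tool [ 0.0277 -0.006  -0.0018] dist/41.7mm 0.7
q [-0.433  0.496 -0.176  0.844  0.001  0.891]
```

```bash
python3 -m handwheel '0 -0.04 0 0 0;0 -0.04 0 0 0;0 -0.04 0 0 0;0 0 0 0 0;0 0 0 0 0;0 0 0 0 0' | sed -n 1,3p; python3 g.py .597 -.19 .010
python3 -m handwheel '0 0.012 -0.001 0 0;0 0.012 -0.001 0 0;0 0.012 -0.001 0 0;0 0.012 -0.001 0 0;0 0.012 -0.001 0 0;0 0.012 -0.001 0 0;0 0 0 0 0;0 0 0 0 0' | sed -n 1,3p; python3 g.py .597 -.19 .010
```

```text
time_s: 5.35
tool_pos: [0.595, -0.1866, 0.1608]
tcp_rot: [1.028, 1.265, -1.007]
pos [ 0.595  -0.1866  0.1608] yaw_y 14.17 x [ 0.047 -0.021 -0.999] q6 0.89 F [ 0.2  0.4 -0.6] w 1.001 t 5.35
shift tool [ 0.1508 -0.0049 -0.001 ] dist/41.7mm 3.6
q [-4.330e-01  3.920e-01 -1.700e-02  1.111e+00  1.000e-03  8.910e-01]
time_s: 6.02
tool_pos: [0.5892, -0.1881, 0.0775]
tcp_rot: [1.028, 1.274, -1.01]
pos [ 0.5892 -0.1881  0.0775] yaw_y 14.17 x [ 0.039 -0.017 -0.999] q6 0.88 F [ 0.4 -0.   0.2] w 1.0 t 6.02
shift tool [0.0678 0.0048 0.002 ] dist/41.7mm 1.6
q [-0.439  0.447 -0.146  0.935  0.001  0.885]
```

```bash
python3 -m handwheel '0 0.01 0 0 0;0 0.01 0.001 0 0;0 0.01 0.001 0 0;0 0.01 0.001 0 0;0 0.01 0.001 0 0;0 0.006 0.001 0 0;0 0 0 0 0;0 0 0 0 0' | sed -n 1,3p; python3 g.py .597 -.19 .010
```

```text
time_s: 6.68
tool_pos: [0.5971, -0.1875, 0.0153]
tcp_rot: [1.028, 1.275, -1.01]
pos [ 0.5971 -0.1875  0.0153] yaw_y 14.18 x [ 0.038 -0.016 -0.999] q6 0.89 F [ 0.2 -0.3 -0.8] w 0.999 t 6.68
shift tool [ 0.0053 -0.0009  0.0022] dist/41.7mm 0.1
q [-0.433  0.52  -0.198  0.811  0.001  0.891]
```

```bash
python3 -m handwheel '0 0.005 -0.001 0.002 0;0 0 0 0 0;1 0 0 0 0;1 0 0 0 0;1 0 0 0 0;1 0 0 0 0;1 0 0 0 0;1 0 0 0 0;1 0 0 0 0;1 0 0 0 0' 30; python3 g.py .597 -.19 .010
```

```text
time_s: 7.52
tool_pos: [0.5983, -0.1908, 0.0124]
tcp_rot: [1.028, 1.271, -1.009]
ft_force: [0.1, 0.5, -1.3]
grip_width: 0.453
pos [ 0.5983 -0.1908  0.0124] yaw_y 14.18 x [ 0.042 -0.018 -0.999] q6 0.89 F [ 0.1  0.5 -1.3] w 0.453 t 7.52
shift tool [ 0.0024 -0.0012 -0.0012] dist/41.7mm 0.1
q [-0.437  0.523 -0.201  0.801  0.001  0.887]
```

```bash
python3 -m handwheel '1 -0.01 0 0 0;1 -0.02 0 0 0;1 -0.03 0 0 0;1 -0.03 0 0 0;1 -0.03 0 0 0;1 -0.03 0 0 0;1 -0.02 0 0 0;1 -0.01 0 0 0;1 0 0 0 0;1 0 0 0 0' | sed -n 1,6p; python3 g.py .577 .035 .19 14
python3 - <<'E'
from h import *
c=cam("scene"); cv2.imwrite("pics/v2.png",cv2.resize(c["color"][90:250,130:330],(800,600)))
E
```

```text
time_s: 8.35
tool_pos: [0.5877, -0.1862, 0.2044]
tcp_rot: [1.028, 1.274, -1.01]
ft_force: [0.5, 0.5, -0.7]
grip_width: 0.454
pos [ 0.5877 -0.1862  0.2044] yaw_y 14.18 x [ 0.038 -0.016 -0.999] q6 0.89 F [ 0.5  0.5 -0.7] w 0.454 t 8.35
shift tool [ 0.0103  0.0433 -0.2174] dist/41.7mm 5.3
turn world deg -0.18 -> units about tool x 0.036
q [-4.380e-01  3.670e-01  5.600e-02  1.218e+00  1.000e-03  8.860e-01]
```

View pics/v2.png

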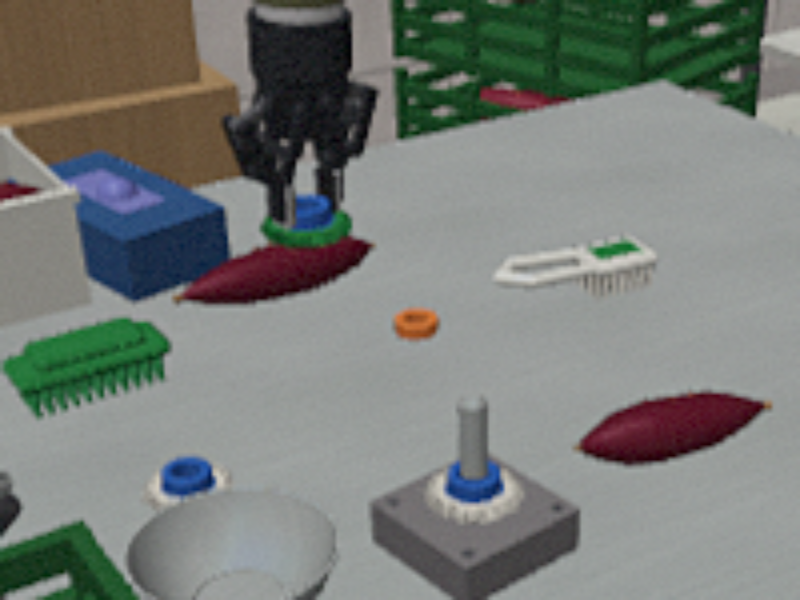

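The ring is held level by its hub at about (308,212), and the spindle stands at about (473,440), with nothing else disturbed. I'll carry it over the spindle.

```bash
python3 -m handwheel '1 0.001 0.003 -0.015 0;1 0.001 0.005 -0.025 0;1 0.001 0.006 -0.03 0;1 0.001 0.006 -0.03 0;1 0.001 0.006 -0.03 0;1 0.001 0.006 -0.03 0;1 0.001 0.006 -0.03 0;1 0.001 0.005 -0.02 0;1 0 0 0 0;1 0 0 0 0;1 0 0 0 0' | sed -n 1,6p; python3 g.py .577 .0345 .19 14
```

```text
time_s: 9.32
tool_pos: [0.5668, 0.0428, 0.1747]
tcp_rot: [1.022, 1.301, -1.025]
ft_force: [0.6, -0.6, -0.7]
grip_width: 0.458
pos [0.5668 0.0428 0.1747] yaw_y 14.1 x [ 0.01  -0.011 -1.   ] q6 1.26 F [ 0.6 -0.6 -0.7] w 0.458 t 9.32
shift tool [-0.0151  0.008   0.0107] dist/41.7mm 0.5
turn world deg -0.1 -> units about tool x 0.02
q [-0.061  0.314 -0.093  1.153 -0.01   1.264]
```

```bash
python3 -m handwheel '1 0 0.004 0.005 0;1 0 0.004 0.005 0;1 0 0 0 0;1 0 0 0 0;1 0 0 0 0' | sed -n 1,6p; python3 g.py .577 .0345 .15 14
python3 - <<'E'
from meas import *
c=cam("scene");P=pts(c);H=cv2.cvtColor(c["color"],cv2.COLOR_BGR2HSV);z=P[...,2]
near=np.hypot(P[...,0]-.577,P[...,1]-.035)<.06
g=near&(H[...,0]>45)&(H[...,0]<85)&(H[...,1]>90)&(z>.13)
print("green",g.sum(),P[g].min(0).round(4),P[g].max(0).round(4)); 
D=np.array([.54,.84]); S=np.array([-.84,.54])
q=P[g][:,:2]@S; print("lateral mid ring",(np.percentile(q,2)+np.percentile(q,98))/2)
s=near&(z>.1)&(z<.13); q=P[s][:,:2]@S; print("lateral shaft",s.sum(),np.median(q),(np.percentile(q,3)+np.percentile(q,97))/2, "tcp",tool()[1][:2]@S)
cv2.imwrite("pics/v3.png",cv2.resize(c["color"][150:250,200:300],(600,600),interpolation=2))
E
```

```text
time_s: 9.73
tool_pos: [0.5781, 0.03, 0.1734]
tcp_rot: [1.025, 1.299, -1.032]
ft_force: [1.1, -0.3, -1.7]
grip_width: 0.455
pos [0.5781 0.03   0.1734] yaw_y 13.76 x [ 0.008 -0.011 -1.   ] q6 1.25 F [ 1.1 -0.3 -1.7] w 0.455 t 9.73
shift tool [ 0.0234 -0.0002 -0.0049] dist/41.7mm 0.6
turn world deg 0.24 -> units about tool x -0.049
q [-0.081  0.336 -0.065  1.161 -0.011  1.25 ]
green 155 [0.5217 0.0032 0.1638] [0.6314 0.0674 0.4346]
lateral mid ring -0.4684401502664207
lateral shaft 61 -0.466957683624855 -0.4669211882529658 tcp -0.4693567057402305
```

View pics/v3.png

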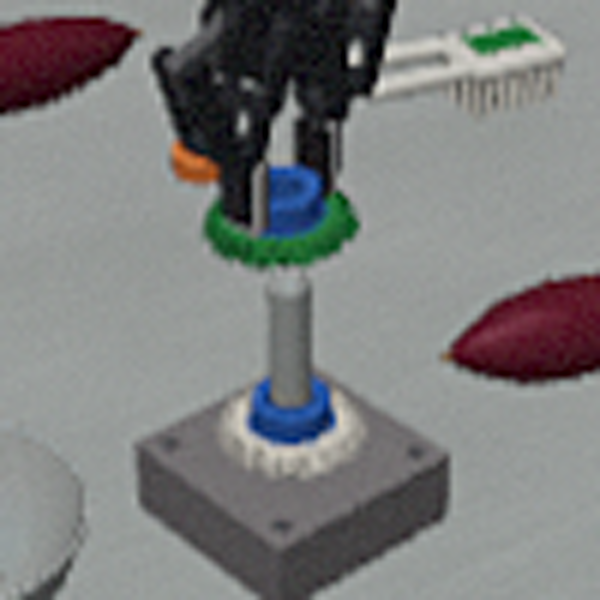

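The green ring is held level at about (282,222), and the shaft tip is below it at (290,285), so a shift of about 4 mm along tool -z is needed.

```bash
python3 -m handwheel '1 0 0 -0.004 0;1 0 0 -0.001 0;1 0.005 0 0 0;1 0.005 0 0 0;1 0 0 0 0' | sed -n 1,6p; python3 g.py .577 .0345 .15 14
python3 -m handwheel '1 0.006 0 0 0;1 0.006 0 0 0;1 0.006 0 0 0;1 0 0 0 0' | sed -n 1,6p; python3 g.py .577 .0345 .084 14
```

```text
time_s: 10.2
tool_pos: [0.577, 0.0346, 0.1631]
tcp_rot: [1.027, 1.298, -1.032]
ft_force: [-0.3, -0.7, -0.4]
grip_width: 0.454
pos [0.577  0.0346 0.1631] yaw_y 13.69 x [ 0.009 -0.011 -1.   ] q6 1.26 F [-0.3 -0.7 -0.4] w 0.454 t 10.2
shift tool [ 0.0131 -0.0001 -0.    ] dist/41.7mm 0.3
turn world deg 0.31 -> units about tool x -0.063
q [-0.073  0.339 -0.087  1.135 -0.011  1.259]
time_s: 10.53
tool_pos: [0.5766, 0.0348, 0.1426]
tcp_rot: [1.026, 1.299, -1.032]
ft_force: [-0.2, 0.5, -0.7]
grip_width: 0.454
pos [0.5766 0.0348 0.1426] yaw_y 13.73 x [ 0.008 -0.011 -1.   ] q6 1.26 F [-0.2  0.5 -0.7] w 0.454 t 10.53
shift tool [ 0.0586  0.     -0.0003] dist/41.7mm 1.4
turn world deg 0.27 -> units about tool x -0.054
q [-0.073  0.351 -0.121  1.089 -0.011  1.258]
```

On the shaft with no side force. Going further down.

```bash
python3 -m handwheel '1 0.008 0 0 0;1 0.008 0 0 0;1 0.008 0 0 0;1 0.008 0 0 0;1 0.008 0 0 0;1 0 0 0 0' | sed -n 1,6p; python3 g.py .577 .0345 .084 14
python3 -m handwheel '1 0.006 0 0 0;1 0.005 0 0 0;1 0.003 0 0 0;1 0 0 0 0' | sed -n 1,6p; python3 g.py .577 .0345 .084 14
```

```text
time_s: 11.03
tool_pos: [0.5762, 0.0344, 0.0973]
tcp_rot: [1.025, 1.301, -1.033]
ft_force: [-0.5, -0.2, -0.3]
grip_width: 0.456
pos [0.5762 0.0344 0.0973] yaw_y 13.73 x [ 0.007 -0.011 -1.   ] q6 1.26 F [-0.5 -0.2 -0.3] w 0.456 t 11.03
shift tool [ 0.0133  0.0007 -0.    ] dist/41.7mm 0.3
turn world deg 0.27 -> units about tool x -0.054
q [-0.074  0.385 -0.189  0.989 -0.011  1.257]
time_s: 11.37
tool_pos: [0.5778, 0.0343, 0.0847]
tcp_rot: [1.027, 1.297, -1.03]
ft_force: [-1.4, 1.6, -1.0]
grip_width: 0.454
pos [0.5778 0.0343 0.0847] yaw_y 13.74 x [ 0.011 -0.011 -1.   ] q6 1.26 F [-1.4  1.6 -1. ] w 0.454 t 11.37
shift tool [ 0.0007 -0.0007 -0.0004] dist/41.7mm 0.0
turn world deg 0.26 -> units about tool x -0.053
q [-0.074  0.396 -0.207  0.957 -0.01   1.257]
```

```bash
python3 -m handwheel '1 0.002 0 0 0;1 0.002 0 0 0;1 0 0 0 0' | grep -E "pos|force"; python3 -m handwheel '0 0 0 0 0;0 0 0 0 0;0 0 0 0 0;0 0 0 0 0;0 0 0 0 0;0 -0.02 0 0 0;0 -0.03 0 0 0;0 -0.035 0 0 0;0 -0.03 0 0 0;0 -0.02 0 0 0;0 0 0 0 0;0 0 0 0 0' | sed -n 1,6p; python3 g.py .4327 -.2866 .12 14
python3 - <<'E'
from h import *
c=cam("scene"); cv2.imwrite("pics/v4.png",cv2.resize(c["color"][150:250,180:300],(720,600),interpolation=2))
P=pts(c);z=P[...,2];H=cv2.cvtColor(c["color"],cv2.COLOR_BGR2HSV)
m=(np.hypot(P[...,0]-.577,P[...,1]-.035)<.05)&(H[...,0]>100)&(H[...,0]<130)&(H[...,1]>120)&(z>.05)&(z<.13); print("blue top z",np.percentile(z[m],[50,90,97]))
E
```

```text
tool_pos: [0.5787, 0.0344, 0.0848]
ft_force: [-0.6, -0.1, -1.8]
time_s: 12.62
tool_pos: [0.5756, 0.0358, 0.2213]
tcp_rot: [1.026, 1.299, -1.031]
ft_force: [-0.9, 0.1, -0.5]
grip_width: 1.002
pos [0.5756 0.0358 0.2213] yaw_y 13.73 x [ 0.009 -0.011 -1.   ] q6 1.26 F [-0.9  0.1 -0.5] w 1.002 t 12.62
shift tool [ 0.1035 -0.2159  0.2779] dist/41.7mm 8.8
turn world deg 0.27 -> units about tool x -0.054
q [-0.072  0.312  0.019  1.268 -0.01   1.26 ]
blue top z [0.09320378 0.09891488 0.10034687]
```

View pics/v4.png

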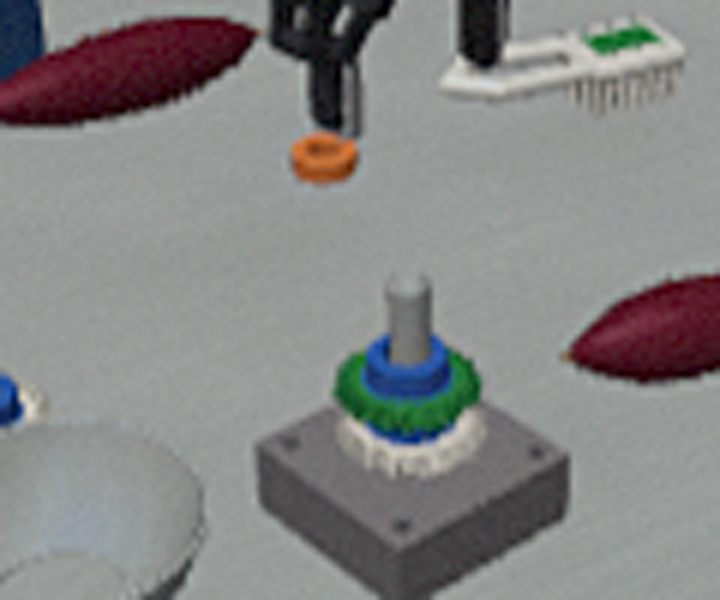

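The green ring is home: its hub top is at z ≈ 0.099 against 0.098 expected, bristles down, at (408,385). The collar lies at (323,158). I'll fetch it now.

```bash
python3 -m handwheel '0 0 -0.01 0.013 0;0 0 -0.018 0.023 0;0 0 -0.018 0.023 0;0 0 -0.018 0.023 0;0 0 -0.018 0.023 0;0 0 -0.018 0.023 0;0 0 -0.018 0.023 0;0 0 -0.018 0.023 0;0 0 -0.018 0.023 0;0 0 -0.018 0.023 0;0 0 -0.01 0.012 0;0 0 0 0 0' | sed -n 1,6p; python3 g.py .4327 -.2866 .12 14
```

```text
time_s: 13.67
tool_pos: [0.4415, -0.2393, 0.2014]
tcp_rot: [1.021, 1.33, -1.036]
ft_force: [-1.0, -0.4, 0.1]
grip_width: 0.999
pos [ 0.4415 -0.2393  0.2014] yaw_y 14.07 x [-0.017  0.001 -1.   ] q6 0.67 F [-1.  -0.4  0.1] w 0.999 t 13.67
shift tool [ 0.0814 -0.0188  0.0441] dist/41.7mm 2.3
turn world deg -0.07 -> units about tool x 0.014
q [-0.651  0.197 -0.182  1.207 -0.009  0.674]
```

```bash
python3 -m handwheel '0 0.01 -0.008 0.02 0;0 0.015 -0.008 0.02 0;0 0.015 0 0 0;0 0.015 0 0 0;0 0.015 0 0 0;0 0.015 0 0 0;0 0.015 0 0 0;0 0 0 0 0;0 0 0 0 0' | sed -n 1,6p; python3 g.py .4327 -.2866 .003 14
```

```text
time_s: 14.42
tool_pos: [0.4296, -0.2755, 0.086]
tcp_rot: [1.028, 1.348, -1.036]
ft_force: [-0.1, 0.1, 0.2]
grip_width: 0.997
pos [ 0.4296 -0.2755  0.086 ] yaw_y 14.03 x [-0.028  0.015 -0.999] q6 0.6 F [-0.1  0.1  0.2] w 0.997 t 14.42
shift tool [0.0827 0.0022 0.0133] dist/41.7mm 2.0
turn world deg -0.03 -> units about tool x 0.005
q [-0.723  0.308 -0.335  0.96  -0.007  0.603]
```

```bash
python3 -m handwheel '0 0.01 0.001 0.006 0;0 0.012 0.001 0.006 0;0 0.012 0 0 0;0 0.012 0 0 0;0 0.012 0 0 0;0 0.008 0 0 0;0 0 0 0 0;0 0 0 0 0' | sed -n 1,6p; python3 g.py .4327 -.2866 .003 14
```

```text
time_s: 15.08
tool_pos: [0.437, -0.2892, 0.0155]
tcp_rot: [1.025, 1.342, -1.035]
ft_force: [0.5, -0.5, 0.6]
grip_width: 1.001
pos [ 0.437  -0.2892  0.0155] yaw_y 14.11 x [-0.024  0.011 -1.   ] q6 0.59 F [ 0.5 -0.5  0.6] w 1.001 t 15.08
shift tool [ 0.0126 -0.0033 -0.0034] dist/41.7mm 0.3
turn world deg -0.11 -> units about tool x 0.021
q [-0.734  0.403 -0.394  0.799 -0.007  0.591]
```

```bash
python3 -m handwheel '0 0.006 -0.003 -0.003 0;0 0.006 0 0 0;0 0 0 0 0;0 0 0 0 0' | sed -n 1,4p; python3 g.py .4327 -.2866 .003 14; python3 -m handwheel '1 0 0 0 0;1 0 0 0 0;1 0 0 0 0;1 0 0 0 0;1 0 0 0 0;1 0 0 0 0;1 0 0 0 0;1 0 0 0 0' 30 ; python3 g.py .4327 -.2866 .003 14
```

```text
time_s: 15.42
tool_pos: [0.4338, -0.2879, 0.0039]
tcp_rot: [1.025, 1.339, -1.034]
ft_force: [-0.5, -0.2, 0.1]
pos [ 0.4338 -0.2879  0.0039] yaw_y 14.1 x [-0.021  0.009 -1.   ] q6 0.59 F [-0.5 -0.2  0.1] w 1.002 t 15.42
shift tool [ 0.0009 -0.0008 -0.0015] dist/41.7mm 0.0
turn world deg -0.1 -> units about tool x 0.02
q [-0.736  0.41  -0.418  0.764 -0.007  0.589]
time_s: 16.08
tool_pos: [0.4349, -0.2888, 0.0057]
tcp_rot: [1.024, 1.336, -1.034]
ft_force: [-0.3, 0.8, -0.7]
grip_width: 0.467
pos [ 0.4349 -0.2888  0.0057] yaw_y 14.1 x [-0.019  0.007 -1.   ] q6 0.59 F [-0.3  0.8 -0.7] w 0.467 t 16.08
shift tool [ 0.0027 -0.0015 -0.0026] dist/41.7mm 0.1
turn world deg -0.1 -> units about tool x 0.02
q [-0.736  0.408 -0.417  0.765 -0.008  0.589]
```

```bash
python3 -m handwheel '1 -0.01 0 0 0;1 -0.02 0 0 0;1 -0.03 0 0 0;1 -0.03 0 0 0;1 -0.03 0 0 0;1 -0.03 0 0 0;1 -0.02 0 0 0;1 -0.01 0 0 0;1 0 0 0 0;1 0 0 0 0' | sed -n 1,6p; python3 g.py .577 .033 .19 14
```

```text
time_s: 16.92
tool_pos: [0.4366, -0.2883, 0.1987]
tcp_rot: [1.024, 1.338, -1.034]
ft_force: [0.3, 0.7, -0.4]
grip_width: 0.469
pos [ 0.4366 -0.2883  0.1987] yaw_y 14.11 x [-0.021  0.009 -1.   ] q6 0.59 F [ 0.3  0.7 -0.4] w 0.469 t 16.92
shift tool [ 0.0086  0.2146 -0.2773] dist/41.7mm 8.4
turn world deg -0.11 -> units about tool x 0.022
q [-0.733  0.244 -0.129  1.22  -0.007  0.592]
```

```bash
python3 -m handwheel '1 0 0.01 -0.013 0;1 0 0.018 -0.024 0;1 0 0.021 -0.028 0;1 0 0.021 -0.028 0;1 0 0.021 -0.028 0;1 0 0.021 -0.028 0;1 0 0.021 -0.028 0;1 0 0.021 -0.028 0;1 0 0.021 -0.028 0;1 0 0.015 -0.02 0;1 0 0 0 0;1 0 0 0 0' | sed -n 1,6p; python3 g.py .577 .033 .18 14
```

```text
time_s: 17.92
tool_pos: [0.5577, 0.0167, 0.1841]
tcp_rot: [1.025, 1.355, -1.049]
ft_force: [-0.7, 0.6, 0.1]
grip_width: 0.462
pos [0.5577 0.0167 0.1841] yaw_y 13.77 x [-0.041  0.014 -0.999] q6 1.21 F [-0.7  0.6  0.1] w 0.462 t 17.92
shift tool [ 0.0035  0.0228 -0.0111] dist/41.7mm 0.6
turn world deg 0.23 -> units about tool x -0.045
q [-0.119  0.332 -0.045  1.236  0.009  1.212]
```

```bash
python3 -m handwheel '1 0 0.008 -0.004 0;1 0 0.008 -0.004 0;1 0 0.005 -0.003 0;1 0 0 0 0;1 0 0 0 0;1 0 0 0 0' | sed -n 1,6p; python3 g.py .577 .033 .16 14
python3 - <<'E'
from h import *
S=np.array([-.84,.54]);D=np.array([.54,.84])
for n in("scene",):
    c=cam(n);P=pts(c);H=cv2.cvtColor(c["color"],cv2.COLOR_BGR2HSV);z=P[...,2]
    near=np.hypot(P[...,0]-.577,P[...,1]-.035)<.06
    g=near&(H[...,0]<25)&(H[...,1]>120)&(z>.13)&(z<.25)
    for t,m in(("collar",g),("shaft",near&(z>.108)&(z<.135))):
        q=P[m][:,:2]; l=q@S; print(n,t,len(q),"lat mid",(np.percentile(l,3)+np.percentile(l,97))/2,"depthdir max",np.percentile(q@D,95), "zmin",np.percentile(z[m],3))
    cv2.imwrite("pics/v5.png",cv2.resize(c["color"][130:230,200:300],(600,600),interpolation=2))
E
```

```text
time_s: 18.42
tool_pos: [0.5753, 0.0303, 0.1809]
tcp_rot: [1.026, 1.357, -1.056]
ft_force: [-0.1, 0.3, -0.2]
grip_width: 0.464
pos [0.5753 0.0303 0.1809] yaw_y 13.5 x [-0.046  0.013 -0.999] q6 1.24 F [-0.1  0.3 -0.2] w 0.464 t 18.42
shift tool [ 0.0208  0.0032 -0.0018] dist/41.7mm 0.5
turn world deg 0.5 -> units about tool x -0.1
q [-0.092  0.372  0.005  1.25   0.009  1.244]
scene collar 109 lat mid -0.4618841171143683 depthdir max 0.35829822087773006 zmin 0.18061417911355723
scene shaft 57 lat mid -0.4668416573723808 depthdir max 0.35195314662692906 zmin 0.10923980126977942
```

View pics/v5.png

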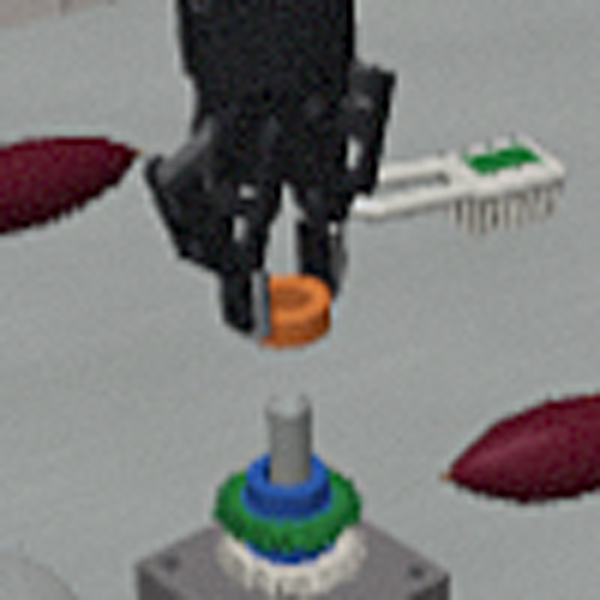

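The collar is held flat at about (290,312), with the shaft below it at (290,405). The depth says about 3 to 4 mm more towards +y, which agrees with the TCP target.

```bash
python3 -m handwheel '1 0.006 0.0025 -0.0015 0;1 0.006 0.0015 -0.001 0;1 0.006 0 0 0;1 0 0 0 0;1 0 0 0 0' | sed -n 1,6p; python3 g.py .577 .0335 .14 14
```

```text
time_s: 18.88
tool_pos: [0.5774, 0.0329, 0.161]
tcp_rot: [1.028, 1.356, -1.058]
ft_force: [0.4, 0.1, 0.8]
grip_width: 0.466
pos [0.5774 0.0329 0.161 ] yaw_y 13.37 x [-0.045  0.013 -0.999] q6 1.25 F [0.4 0.1 0.8] w 0.466 t 18.88
shift tool [ 0.021   0.0006 -0.0002] dist/41.7mm 0.5
turn world deg 0.63 -> units about tool x -0.127
q [-0.087  0.386 -0.024  1.207  0.009  1.251]
```

```bash
python3 -m handwheel '1 0.006 0.0003 -0.0003 0;1 0.006 0.0003 0 0;1 0.006 0.0003 0 0;1 0.006 0.0003 0 0;1 0 0 0 0' | sed -n 1,6p; python3 g.py .577 .0335 .104 14
```

```text
time_s: 19.3
tool_pos: [0.5771, 0.0339, 0.1343]
tcp_rot: [1.027, 1.356, -1.058]
ft_force: [0.5, 0.4, -0.5]
grip_width: 0.467
pos [0.5771 0.0339 0.1343] yaw_y 13.38 x [-0.046  0.013 -0.999] q6 1.25 F [ 0.5  0.4 -0.5] w 0.467 t 19.3
shift tool [0.0303 0.0011 0.0011] dist/41.7mm 0.7
turn world deg 0.62 -> units about tool x -0.124
q [-0.085  0.401 -0.069  1.147  0.009  1.253]
```

```bash
python3 -m handwheel '1 0.006 0.0003 0 0;1 0.006 0.0003 0 0;1 0.006 0.0003 0 0;1 0.005 0.0003 0 0;1 0.003 0 0 0;1 0 0 0 0' | sed -n 1,6p; python3 g.py .577 .0335 .104 14;python3 -m handwheel '1 0.003 0 0 0;1 0.003 0 0 0;1 0.003 0 0 0;1 0 0 0 0' | sed -n 1,6p; python3 g.py .577 .0335 .104 14
```

```text
time_s: 19.8
tool_pos: [0.5767, 0.0347, 0.1048]
tcp_rot: [1.027, 1.357, -1.058]
ft_force: [0.1, -0.2, -0.5]
grip_width: 0.466
pos [0.5767 0.0347 0.1048] yaw_y 13.38 x [-0.047  0.013 -0.999] q6 1.25 F [ 0.1 -0.2 -0.5] w 0.466 t 19.8
shift tool [0.0008 0.0001 0.0012] dist/41.7mm 0.0
turn world deg 0.62 -> units about tool x -0.124
q [-0.084  0.422 -0.114  1.083  0.009  1.254]
time_s: 20.13
tool_pos: [0.578, 0.0346, 0.1046]
tcp_rot: [1.029, 1.349, -1.054]
ft_force: [-0.1, 0.1, -0.3]
grip_width: 0.471
pos [0.578  0.0346 0.1046] yaw_y 13.38 x [-0.039  0.012 -0.999] q6 1.25 F [-0.1  0.1 -0.3] w 0.471 t 20.13
shift tool [ 0.0007 -0.0012  0.0008] dist/41.7mm 0.0
turn world deg 0.62 -> units about tool x -0.124
q [-0.083  0.418 -0.12   1.072  0.009  1.254]
```

```bash
python3 -m handwheel '0 0 0 0 0;0 0 0 0 0;0 0 0 0 0;0 0 0 0 0;0 -0.008 0 0 0;0 -0.006 0 0 0;0 0 0 0 0;0 0 0 0 0' | sed -n 1,6p; python3 g.py .577 .0345 .119 14
python3 - <<'E'
from h import *
c=cam("scene");P=pts(c);H=cv2.cvtColor(c["color"],cv2.COLOR_BGR2HSV);z=P[...,2]
near=np.hypot(P[...,0]-.577,P[...,1]-.035)<.06
g=near&(H[...,0]<25)&(H[...,1]>120)&(z>.05)&(z<.25)
b=near&(H[...,0]>100)&(H[...,0]<130)&(H[...,1]>120)&(z>.08)
print(g.sum(),np.percentile(z[g],[5,50,90,97]).round(4),"blue upper",b.sum(),np.percentile(z[b],[50,95]).round(4))
cv2.imwrite("pics/v6.png",cv2.resize(c["color"][130:230,200:300],(600,600),interpolation=2))
E
```

```text
time_s: 20.8
tool_pos: [0.5798, 0.0343, 0.1203]
tcp_rot: [1.03, 1.348, -1.052]
ft_force: [-0.0, -0.0, 0.5]
grip_width: 1.001
pos [0.5798 0.0343 0.1203] yaw_y 13.38 x [-0.037  0.012 -0.999] q6 1.25 F [-0.  -0.   0.5] w 1.001 t 20.8
shift tool [ 0.0014 -0.0026 -0.0008] dist/41.7mm 0.1
turn world deg 0.62 -> units about tool x -0.124
q [-0.084  0.408 -0.095  1.106  0.009  1.254]
102 [0.1038 0.1134 0.1158 0.1163] blue upper 79 [0.0951 0.2658]
```

View pics/v6.png

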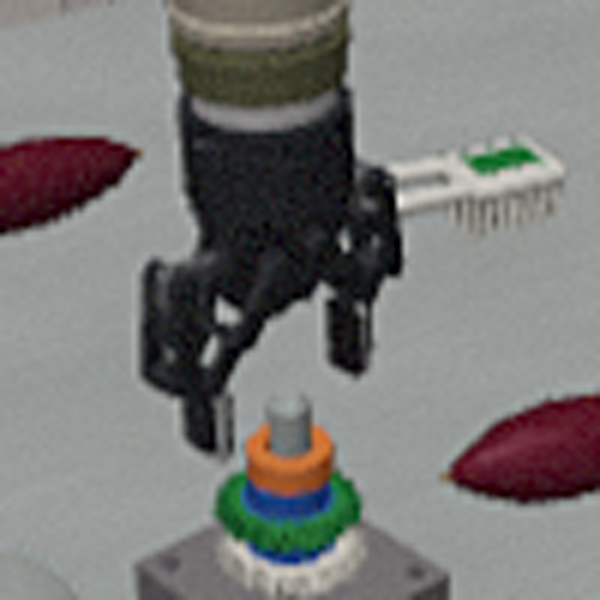

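The orange collar sits on the green ring's hub at (290,460); its top reads z ≈ 0.115 against 0.114 expected, so both are home. Now I'll grip the bare shaft and draw it up.

```bash
python3 -m handwheel '0 0 -0.003 -0.001 0;0 0 0 0 0;1 0 0 0 0;1 0 0 0 0;1 0 0 0 0;1 0 0 0 0;1 0 0 0 0;1 0 0 0 0;1 0 0 0 0;1 0 0 0 0;1 0 0 0 0' 50; python3 g.py .577 .0345 .119 14
```

```text
time_s: 21.77
tool_pos: [0.5763, 0.0348, 0.1201]
tcp_rot: [1.03, 1.348, -1.052]
ft_force: [0.1, -0.3, -0.2]
grip_width: 0.206
pos [0.5763 0.0348 0.1201] yaw_y 13.38 x [-0.036  0.012 -0.999] q6 1.25 F [ 0.1 -0.3 -0.2] w 0.206 t 21.77
shift tool [0.0011 0.0006 0.0004] dist/41.7mm 0.0
turn world deg 0.62 -> units about tool x -0.123
q [-0.084  0.402 -0.104  1.102  0.009  1.254]
```

```bash
python3 -m handwheel '1 -0.006 0 0 0;1 -0.01 0 0 0;1 -0.012 0 0 0;1 -0.012 0 0 0;1 -0.012 0 0 0;1 -0.01 0 0 0;1 -0.006 0 0 0;1 0 0 0 0;1 0 0 0 0' | sed -n 1,6p;python3 -m handwheel '1 -0.01 0 0 0;1 -0.012 0 0 0;1 -0.015 0 0 0;1 -0.01 0 0 0;1 0 0 0 0;1 0 0 0 0' | sed -n 1,6p; python3 g.py .53 .25 .25 14
python3 - <<'E'
from h import *
c=cam("scene");cv2.imwrite("pics/v7.png",cv2.resize(c["color"][90:230,180:340],(686,600),interpolation=2))
P=pts(c);z=P[...,2]
for u,v in []:pass
m=(z>.028)&(z<.06)&(abs(P[...,0]-.495)<.2)&(abs(P[...,1]-.36)<.16)
H,xe,ye=np.histogram2d(*( (P[m][:,:2]-[.4946,.3588])@np.array([[np.cos(.245),-np.sin(.245)],[np.sin(.245),np.cos(.245)]])).T,bins=[np.arange(-.2,.21,.05),np.arange(-.12,.13,.01)])
print(ye.round(2));print(H.astype(int))
E
```

```text
time_s: 22.52
tool_pos: [0.5766, 0.0339, 0.1905]
tcp_rot: [1.028, 1.355, -1.057]
ft_force: [-0.3, -0.8, -3.7]
grip_width: 0.207
time_s: 23.02
tool_pos: [0.5761, 0.0335, 0.2376]
tcp_rot: [1.025, 1.362, -1.062]
ft_force: [-1.2, -0.2, -4.7]
grip_width: 0.211
pos [0.5761 0.0335 0.2376] yaw_y 13.39 x [-0.052  0.013 -0.999] q6 1.25 F [-1.2 -0.2 -4.7] w 0.211 t 23.02
shift tool [-0.007   0.0047 -0.2216] dist/41.7mm 5.3
turn world deg 0.61 -> units about tool x -0.122
q [-0.086  0.361  0.128  1.391  0.009  1.252]
[-0.12 -0.11 -0.1  -0.09 -0.08 -0.07 -0.06 -0.05 -0.04 -0.03 -0.02 -0.01
 -0.    0.01  0.02  0.03  0.04  0.05  0.06  0.07  0.08  0.09  0.1   0.11
  0.12]
[[ 0  0  8 21 20 18 21 23 20 21 25 22 23 25 24 25 24 25 28 23 21  9  0  0]
 [ 0  0 17 46  0  0  0  0  0  0  0  0  0  0  0  0  0  0  0  0 48 22  0  0]
 [ 0  0 19 61  0  0  0  0  0  0  0  0  0  0  0  0  0  0  0  0 50 27  0  0]
 [ 0  0 19 58  0  0  0  0  0  0  0  0  0  0  0  0  0  0  0  0 59 32  0  0]
 [ 0  0 21 68  0  0  0  0  0  0  0  0  0  0  0  0  0  0  0  0 60 39  0  0]
 [ 0  0 22 81  0  0  0  0  0  0  0  0  0  0  0  0  0  0  0  0 71 41  0  0]
 [ 0  0 22 89  0  0  0  0  0  0  0  0  0  0  0  0  0  0  0  0 76 51  0  0]
 [ 0  0 12 34 22 26 28 26 25 29 26 30 35 28 32 32 34 31 35 34 47 21  0  0]]
```

View pics/v7.png

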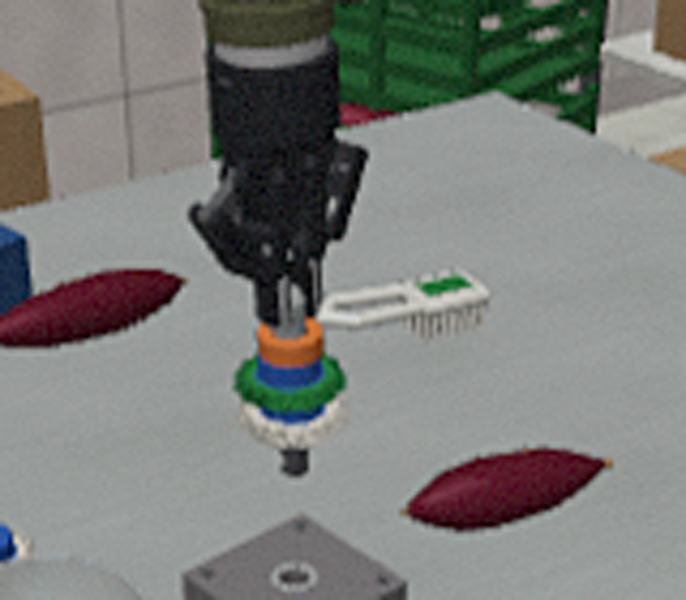

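The loaded spindle hangs upright above the empty socket, with collar and ring seated. Rows can only turn about the tool's x, so tipping has to be done inside the jaws. I'll press the drive end against the inside of the pan's near rim and swing the grip outward along an arc. First, transport.

```bash
python3 -m handwheel '1 0 0 -0.01 0;1 0 0 -0.018 0;1 0 0 -0.025 0;1 0 0 -0.025 0;1 0 0 -0.025 0;1 0 0 -0.025 0;1 0 0 -0.025 0;1 0 0 -0.025 0;1 0 0 -0.025 0;1 0 0 -0.02 0;1 0 0 -0.012 0;1 0 0 0 0' | sed -n 1,6p; python3 g.py .509 .301 .137 14
```

```text
time_s: 24.07
tool_pos: [0.5111, 0.2767, 0.2329]
tcp_rot: [1.019, 1.375, -1.076]
ft_force: [0.1, -1.2, -4.5]
grip_width: 0.212
pos [0.5111 0.2767 0.2329] yaw_y 13.25 x [-0.071  0.013 -0.997] q6 1.68 F [ 0.1 -1.2 -4.5] w 0.212 t 24.07
shift tool [ 0.0961  0.0099 -0.0214] dist/41.7mm 2.4
turn world deg 0.75 -> units about tool x -0.149
q [0.339 0.377 0.138 1.395 0.036 1.679]
```

```bash
python3 -m handwheel '1 0.005 0.003 -0.01 0;1 0.01 0.003 -0.011 0;1 0.015 0.002 0 0;1 0.015 0.002 0 0;1 0.015 0 0 0;1 0.012 0 0 0;1 0.01 0 0 0;1 0.006 0 0 0;1 0 0 0 0;1 0 0 0 0' 40| sed -n 1,6p; python3 g.py .509 .301 .137 14
```

```text
time_s: 24.9
tool_pos: [0.5094, 0.3016, 0.132]
tcp_rot: [1.018, 1.375, -1.086]
ft_force: [0.3, -0.1, -3.7]
grip_width: 0.212
pos [0.5094 0.3016 0.132 ] yaw_y 12.9 x [-0.077  0.01  -0.997] q6 1.72 F [ 0.3 -0.1 -3.7] w 0.212 t 24.9
shift tool [-0.0049 -0.0008  0.0003] dist/41.7mm 0.1
turn world deg 1.1 -> units about tool x -0.219
q [ 0.38   0.443 -0.012  1.183  0.038  1.725]
```

```bash
python3 -m handwheel '1 -0.002 0 0.008 0;1 -0.001 0 0.008 0;1 0 0 0.008 0;1 0 0 0.008 0;1 0 0 0.008 0;1 0 0 0 0' | sed -n 1,6p; python3 g.py .525 .233 .127 14
python3 - <<'E'
from h import *
c=cam("scene");cv2.imwrite("pics/v8.png",cv2.resize(c["color"][130:330,260:460],(600,600),interpolation=2))
E
```

```text
time_s: 25.4
tool_pos: [0.5205, 0.2609, 0.1363]
tcp_rot: [1.024, 1.378, -1.081]
ft_force: [-1.2, 4.1, -6.2]
grip_width: 0.208
pos [0.5205 0.2609 0.1363] yaw_y 12.93 x [-0.075  0.017 -0.997] q6 1.65 F [-1.2  4.1 -6.2] w 0.208 t 25.4
shift tool [ 0.0085 -0.0012  0.0285] dist/41.7mm 0.7
turn world deg 1.07 -> units about tool x -0.215
q [ 0.307  0.421 -0.035  1.181  0.039  1.652]
```

View pics/v8.png

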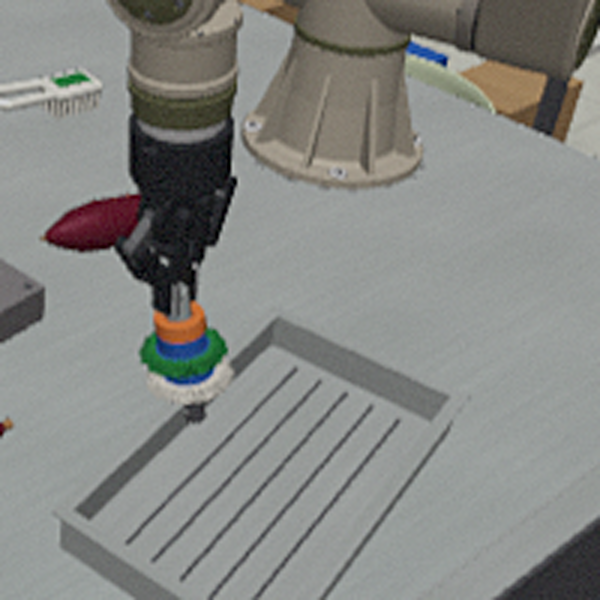

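The drive end bears on the inside of the rim at about (196,410), and the spindle has begun to tip (roughly 15°) with only 4 N of side force. I'll continue the arc.

```bash
python3 -m handwheel '1 0.001 0 0.008 0;1 0.002 0 0.008 0;1 0.003 0 0.008 0;1 0.003 0 0.006 0;1 0 0 0 0' | sed -n 1,6p; python3 g.py .531 .210 .113 14
python3 -m handwheel '1 0.003 0 0.007 0;1 0.004 0 0.007 0;1 0.004 0 0.006 0;1 0.004 0 0.005 0;1 0 0 0 0' | sed -n 1,6p; python3 g.py .531 .210 .113 14
```

```text
time_s: 25.87
tool_pos: [0.5277, 0.2314, 0.1281]
tcp_rot: [1.028, 1.378, -1.075]
ft_force: [-0.3, 4.3, -3.4]
grip_width: 0.207
pos [0.5277 0.2314 0.1281] yaw_y 12.98 x [-0.071  0.02  -0.997] q6 1.6 F [-0.3  4.3 -3.4] w 0.207 t 25.87
shift tool [ 0.0144 -0.0007  0.0221] dist/41.7mm 0.6
turn world deg 1.02 -> units about tool x -0.203
q [ 0.254  0.413 -0.068  1.153  0.037  1.598]
time_s: 26.28
tool_pos: [0.5334, 0.205, 0.1121]
tcp_rot: [1.029, 1.375, -1.074]
ft_force: [-1.0, 2.2, -1.6]
grip_width: 0.208
pos [0.5334 0.205  0.1121] yaw_y 12.95 x [-0.068  0.02  -0.997] q6 1.55 F [-1.   2.2 -1.6] w 0.208 t 26.28
shift tool [-0.0006 -0.0013 -0.0054] dist/41.7mm 0.1
turn world deg 1.05 -> units about tool x -0.209
q [ 0.208  0.415 -0.106  1.112  0.034  1.553]
```

```bash
python3 -m handwheel '1 0 0 0 0;1 0 0 0 0;1 0 0 0 0;1 -0.006 0 -0.002 0;1 -0.01 0 -0.002 0;1 -0.015 0 0 0;1 -0.015 0 0 0;1 -0.015 0 0 0;1 -0.015 0 0 0;1 -0.01 0 0 0;1 0 0 0 0' 120| sed -n 1,6p; python3 g.py .495 .359 .23 14
python3 - <<'E'
from h import *
c=cam("scene");cv2.imwrite("pics/v9.png",cv2.resize(c["color"][100:300,220:420],(600,600),interpolation=2))
E
```

```text
time_s: 27.2
tool_pos: [0.5375, 0.2038, 0.2029]
tcp_rot: [1.016, 1.368, -1.085]
ft_force: [0.3, 0.1, -2.7]
grip_width: 0.18
pos [0.5375 0.2038 0.2029] yaw_y 12.94 x [-0.071  0.004 -0.997] q6 1.56 F [ 0.3  0.1 -2.7] w 0.18 t 27.2
shift tool [-0.0233 -0.0085 -0.1613] dist/41.7mm 3.9
turn world deg 1.06 -> units about tool x -0.213
q [0.213 0.379 0.068 1.329 0.019 1.558]
```

View pics/v9.png

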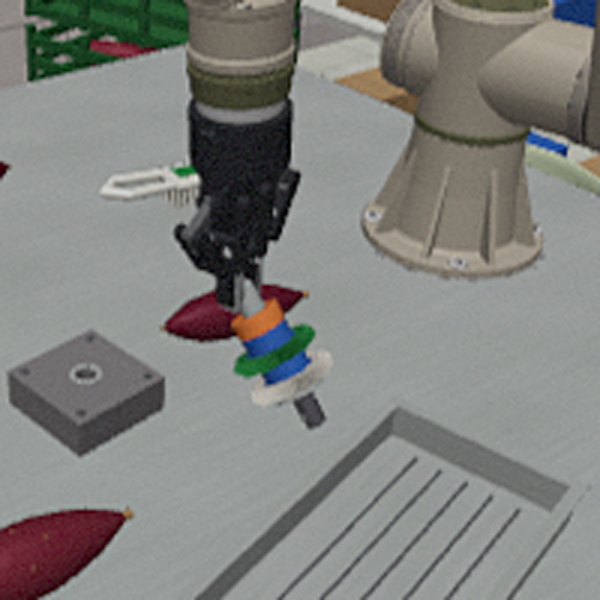

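The spindle is tipped to roughly 45°, drive end low, with both rings still seated (collar at (260,318), green ring at (275,350), drive end at (312,412)), and the block and bystanders are untouched. I'll carry it over the pan's middle.

```bash
python3 -m handwheel '1 -0.005 0 -0.006 0;1 -0.008 -0.001 -0.012 0;1 -0.008 -0.001 -0.015 0;1 -0.008 -0.001 -0.016 0;1 -0.008 -0.001 -0.016 0;1 -0.006 -0.001 -0.016 0;1 -0.004 0 -0.015 0;1 0 0 -0.012 0;1 0 0 -0.006 0;1 0 0 0 0;1 0 0 0 0' 100| sed -n 1,6p; python3 g.py .504 .32 .25 14
python3 - <<'E'
from h import *
c=cam("scene");P=pts(c);H=cv2.cvtColor(c["color"],cv2.COLOR_BGR2HSV);z=P[...,2]
near=np.hypot(P[...,0]-.504,P[...,1]-.33)<.15
for t,l,h,r in(("or",0,22,0),("gr",45,85,0),("blue",100,130,0)):
    m=near&(H[...,0]>=l)&(H[...,0]<=h)&(H[...,1]>120)&(z>.08)&(z<.27); print(t,m.sum(),np.median(P[m],0).round(4))
E
```

```text
time_s: 28.17
tool_pos: [0.5029, 0.3232, 0.2504]
tcp_rot: [1.004, 1.373, -1.095]
ft_force: [-0.1, -0.2, -4.1]
grip_width: 0.183
pos [0.5029 0.3232 0.2504] yaw_y 13.03 x [-0.083 -0.003 -0.997] q6 1.76 F [-0.1 -0.2 -4.1] w 0.183 t 28.17
shift tool [0.0004 0.0004 0.0033] dist/41.7mm 0.1
turn world deg 0.97 -> units about tool x -0.195
q [0.421 0.421 0.246 1.472 0.031 1.764]
or 160 [0.5097 0.3522 0.2495]
gr 216 [0.5094 0.3734 0.2307]
blue 211 [0.5042 0.3668 0.2274]
```

```bash
python3 -m handwheel '1 0 0 0 0;1 0 0 0 0;1 0 0 0 0;1 0 0 0 0;1 0 0 0 0;1 0 0 0 0;1 0 0 0 0;1 0 0 0 0;1 0 0 0 0;1 0 0 0 0;1 0 0 0 0;1 0 0 0 0'
python3 - <<'E'
from h import *
print(manip.state()["qd"].round(4))
c=cam("scene");P=pts(c);H=cv2.cvtColor(c["color"],cv2.COLOR_BGR2HSV);z=P[...,2]
near=np.hypot(P[...,0]-.504,P[...,1]-.37)<.11
m=near&(z>.11)&(z<.36)
v=(H[...,2]<90)&m&(z<.2); print("drive end",v.sum(),np.median(P[v],0).round(4))
o=near&(H[...,0]<22)&(H[...,1]>120)&(z>.15)&(z<.3)
w=m&(H[...,1]<60)&(H[...,2]>150)&(z<.23);print("white",w.sum(),np.median(P[w],0).round(4))
a=np.median(P[o],0);b=np.median(P[v],0);d=a-b;print("angle from vertical",np.degrees(np.arccos(d[2]/np.linalg.norm(d))),np.linalg.norm(d))
cv2.imwrite("pics/v10.png",cv2.resize(c["color"][60:260,270:470],(600,600),interpolation=2))
E
```

```text
time_s: 29.22
tool_pos: [0.5039, 0.3189, 0.2494]
tcp_rot: [1.007, 1.371, -1.102]
ft_force: [0.6, -0.6, -4.3]
grip_width: 0.181
[ 0.0011 -0.0005 -0.0005  0.0007  0.0012 -0.0001]
drive end 84 [0.4866 0.3919 0.1774]
white 186 [0.509  0.3806 0.2044]
angle from vertical 35.31746312273677 0.08673217548839653
```

View pics/v10.png

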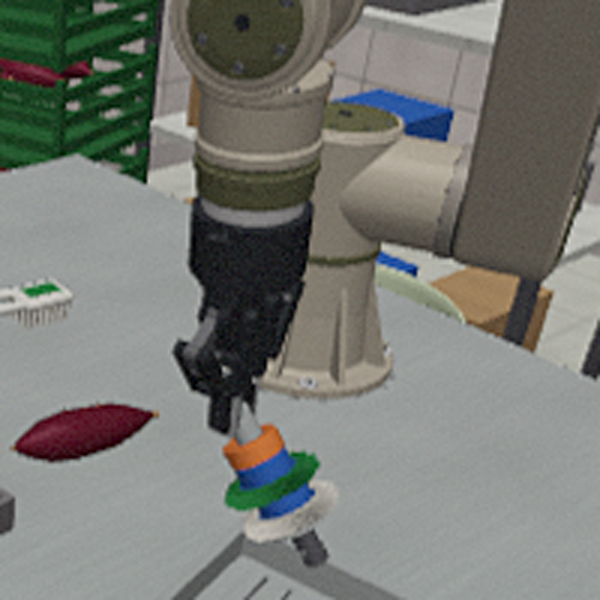

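The spindle hangs tipped over the pan, rings seated: collar at (253,447), green ring (272,480), drive end (312,547). My crude angle is biased because it uses visible surfaces only, so I'll fit the axis properly using the known radii.

```bash
cat > fit.py <<'E'
from h import *
from scipy.optimize import least_squares
c=cam("scene");P=pts(c);H=cv2.cvtColor(c["color"],cv2.COLOR_BGR2HSV);z=P[...,2]
near=(np.hypot(P[...,0]-.504,P[...,1]-.37)<.11)&(z<.3)
er=lambda m:cv2.erode(m.astype(np.uint8),np.ones((3,3)))>0
o=er(near&(H[...,0]<22)&(H[...,1]>120)&(z>.15)); b=er(near&(H[...,0]>100)&(H[...,0]<130)&(H[...,1]>120)&(z>.15)); v=er((H[...,2]<90)&near&(z>.11)&(z<.2))
Q=[(P[o],.021),(P[b],.020),(P[v],.009)]; print([len(q) for q,_ in Q])
pc=np.array([.504,.36,.23])
def res(x):
    u=np.array([x[2],x[3],1]);u/=np.linalg.norm(u);p0=np.array([x[0],x[1],.23])
    return np.concatenate([(np.linalg.norm(np.cross(q-p0,u),axis=1)-r)/np.sqrt(len(q)) for q,r in Q])
s=least_squares(res,[.504,.345,.2,-.8],loss="soft_l1",f_scale=.0005)
u=np.array([s.x[2],s.x[3],1]);u/=np.linalg.norm(u);p0=np.array([s.x[0],s.x[1],.23])
print("tilt deg",np.degrees(np.arccos(u[2])),"u",u.round(3),"p0",p0.round(4),"rms mm",1e3*np.sqrt(2*s.cost/3))
for (q,r),n in zip(Q,("orange","blue","drive")): print(n,"axial mm",np.percentile((q-p0)@u*1e3,[5,50,95]).round(1))
E
python3 fit.py
```

```text
[84, 104, 38]
tilt deg 38.89989323580031 u [ 0.202 -0.595  0.778] p0 [0.497  0.3441 0.23  ] rms mm 1.261467805256862
orange axial mm [ 9.7 15.  20.1]
blue axial mm [-31.9  -6.1   0.3]
drive axial mm [-80.4 -72.9 -63. ]
```

```bash
python3 -m handwheel '1 0 0 0 0;1 0 0 0 0;1 0 0 0 0;1 0 0 0 0;1 0 0 0 0;1 0 0 0 0;1 0 0 0 0;1 0 0 0 0;1 0 0 0 0;1 0 0 0 0;1 0 0 0 0;1 0 0 0 0' 100
python3 fit.py
```

```text
time_s: 30.32
tool_pos: [0.5038, 0.3191, 0.2493]
tcp_rot: [1.007, 1.371, -1.102]
ft_force: [-0.4, 0.3, -3.4]
grip_width: 0.179
[87, 87, 39]
tilt deg 38.650431571105 u [ 0.201 -0.591  0.781] p0 [0.4966 0.3445 0.23  ] rms mm 1.282607844944875
orange axial mm [10.2 15.3 20.4]
blue axial mm [-31.2  -4.7   0.8]
drive axial mm [-80.1 -71.2 -62.4]
```

Both fits agree at about 39°, and the spindle is steady, centred over the pan and well raised. Handing in.

```bash
python3 -c "
from bench import manip
print(manip.close_job()); s=manip.state(); print(s['time_s'],s['tool_pos'],s['grip_width'],s['ft_force'])"
```

```text
the job is handed in; nothing more can be done
None
the job is handed in; nothing more can be done
```

The job is handed in at about 30 s on the robot's clock, with the spindle still held tipped over the pan. The hand-in reports no verdict.

**What I did:** I threaded the green ring onto the spindle, bristles down, then the orange collar. I gripped the bare shaft and drew the spindle straight up out of the block. The moves allow no tilt of the tool, so I tipped the spindle within the jaws by pressing its drive end against the inside of the pan's rim. I then tightened the grip to 100 N and carried it over the middle of the pan.

**Last checks:**
- **Tilt:** about 39° by two camera fits 1 s apart (38.9° and 38.7°), with an uncertainty of perhaps 3°. That is inside 32–60° but short of the 45° asked for. The rim geometry had predicted 48° and a crude first estimate gave 35°.
- **Position:** the spindle's mid-point is about 0.21 m above the bench and within about 1 cm of the pan's centre. Its lowest parts are about 10 cm above the rim.
- **Grip:** the arm was at rest and the weight was fully carried. The opening reading dropped from 0.21 to 0.18 when I raised the grip force, then held steady. I did not find out why; the pads may have compressed, or they may sit partly on the shaft's cone.
- **Rings:** both looked seated in the last picture. Before lifting, their tops read 1–2 mm above nominal, which I took as camera bias. I did not measure the seating to the 4.5 mm limit after tipping.
- **Bystanders:** none was seen to move in the pictures; I did not measure them.

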